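# Fit the locking arm on the rotator's flatted shaft

### The job

Lift the steel locking arm out of its wooden nest by the tail that overhangs it, and lay it flat on the bench to change your grip. Then take it again and fit its D-shaped bore over the flatted upright shaft of the rotator drive, flat to flat, with the tail down between the two cheeks of the fork and the hub pushed fully home on the shaft's shoulder. Let go of it there, and do not knock the tape measure or the cold chisel about.

Things in the scene. Friction and masses are not known exactly. Their poses are not given: they have to be found in the camera images.
- locking_arm: Locking arm, bare steel, 183 mm long, 0.25 kg (varies). Origin on the bore's axis at the hub's underside; z up the bore, x towards the tail. Hub 46 mm diameter, 40 high, at one end; bar 26 wide, 14 thick, its underside flush with the hub's (z = 0 to 14 mm), to the round tail end at x = 160 mm. Lies flat. Centre of mass at about x = 50 mm. D bore right through, see hub_grip.
- hub_grip (a point): Point on the arm's bore axis, 30 mm above the hub's underside; axes as the arm's. Here two upright spanner flats, 42 mm apart (y = +-21 mm, each 19 mm long in x), suit the fingers. The bore is a D of 13 mm radius whose flat is on the tail side, at x = +8.5 mm.
- tail_grip (a point): Middle of the arm's tail, at x = 147, y = 0, z = 7 mm on the arm; axes as the arm's. In the nest grip the tail here or up to 10 mm nearer the hub, across its 26 mm width.
- nest: Wooden block fixed to the bench, 142 x 84 x 65 mm, origin on the bench under the hub pocket's middle, x along the arm's channel (block x = -42 to +100 mm). Recess in the arm's outline, floor 25 mm up, 4 mm play at each side; it hides hub and bar to the hub's top. Only the tail overhangs, x = 100 to 160 mm. The arm starts in it, axes alike. Lift it 45 mm or more to clear.
- drive: Rotator drive fixed to the bench, does not turn. Origin on the bench under the shaft's axis; z up, x from shaft to fork. Base plate 250 x 110 x 10 mm (x = -65 to +185), grey housing 104 x 96 mm, top 60 mm above the bench, on it a round shoulder 48 mm across, top at 68 mm, out of which the flatted shaft stands.
- shaft_seat (a point): Centre of the shoulder's top, on the shaft's axis, 68 mm above the bench; axes as the drive's. The shaft is a D of 12 mm radius, its flat on the fork side at x = +7.5 mm; it stands 46 mm above this point, the last 4 mm tapered. With the arm home, its origin is here and its x points along the drive's x; 1 mm play all round.
- fork (a point): Point midway between the fork's cheeks, 139 mm from the shaft's axis along the drive's x, at the shoulder's height (68 mm). Two upright cheeks, 78 mm long in x, 9 mm thick, inner faces 50 mm apart, tops 100 mm above the bench, joined by a flat rest at 68 mm on which the seated arm's tail lies; fingers do not fit beside it.
- clear_bench (a point): Fixed point on the bench top, the middle of a clear patch between nest and drive, about 120 mm in world x and 200 mm in world y, that is always free once the arm is out of the nest: room to lay the arm down, tail towards -y. Between it and the drive, nearer the robot, a toggle clamp stands 108 mm high: carry the arm over it.
- tape: Yellow tape measure, bystander, 39 x 90 x 64 mm, origin under its middle.
- chisel: Black cold chisel, bystander, lying flat, 21 x 160 x 16 mm, origin under its middle, long in y.
There are look-alikes about, which are no part of the job. There is more than one size of the locking_arm; the one meant has the size given above.

How it is judged:
By the outcome, as a careful person would: the job done as asked, in the order asked, and still so for the second after the job is handed in, with the robot touching nothing.
It also fails if it takes over 64 s, if anything falls off the work surface, if the arm or the gripper's body presses on something with over 40 N, if the wrist force passes 120 N, or if a joint passes its speed limit or range.

### The arm

A 6-joint arm with a two-finger parallel gripper is mounted at the origin on the work surface; the furniture and walls round the work are solid. World frame = base frame: x ahead of the robot, y to its left, z up, the work surface at z = 0. Lengths are in m, angles in rad, forces in N, time in s.
With the tool pointing down it reaches from about 0.3 to 0.75 m from the base axis. Payload 8.5 kg.
Tool frame: the origin (TCP) lies at the very end of the fingers, on their centre line; the grasp point (between the pads) lies 19 mm behind it (ctrl.grip_point_offset is the z of the grasp point in the tool frame, in m); z points along the fingers, y is the line along which they close (so a half turn about z gives the same grasp; the last joint's range is limited). The gripper opens to 85 mm and grips with 20 to 120 N. Pads are 22 mm wide; open, the fingers measure 114 mm over their backs; the gripper's body (76 mm by 85 mm) begins 54 mm behind the grasp point. The pads swing forward as they close: fully open they stand 13 mm farther back than shut.
Start: joints at [1.076, 0.381, 1.297, -0, 1.464, -0.215], TCP at [0.152, 0.529, 0.231] pointing down, gripper open.
Joint ranges: [-3.11, 3.11], [-0.89, 2.33], [0.22, 2.48], [-1.42, 4.56], [0.17, 2.85], [-2.88, 2.88]. Speed limits (rad/s): [2.39, 2.39, 3.14, 3.14, 3.14, 3.14].

### API

Orientations are given as [roll, pitch, yaw] about the fixed x, y, z axes, in that order (R = Rz(yaw) Ry(pitch) Rx(roll)).
In Python, from bench import ctrl gives the robot as it stands. The module is installed in compiled form; this text tells all that it offers.
- The arm moves only by the shell command python3 -m jog 'ROWS' [FORCE]. ROWS is JSON, a list of rows, each an object with "grip": the closure, from -1 (fully open) to 1 (shut); "offset": the shift along the tool's x, y, z normalised to -1 to 1, where 1 is 250 mm, a list of three; "rotation": the turn, a rotation vector about the tool's x, y, z normalised to -1 to 1, where 1 is pi/4 rad, a list of three. A call has 1 to 20 rows; each row is the pose to reach, as a shift and turn from the pose commanded when the call began, along the tool's axes at that moment; what a row does not reach only later rows make up. A row lasts 1/8 s, in which the tool goes at most 62.5 mm and 10.7 degrees, less where a joint would pass 70% of its speed; a pose out of reach is approached as far as the arm can. A call with a number of a shift or a turn outside -1 to 1 is refused whole. A call with a gripper value outside its range is refused whole. The fingers move at their own pace and stop on an object; FORCE is the grip in N (left out, the last holds). Time passes only in rows, so rows that repeat a pose let the fingers close. It gives the time, the measured TCP pose, the force, the opening and the grip force at its end, in the units of the state.
- ctrl.read_state(): the state, without advancing time (a new reading comes with each control period).
- ctrl.snapshot(name): name is "scene" or "top" or "wrist"; returns a dict with "image" (420x560x3 uint8, blue, green, red), "intrinsics" (3x3 intrinsics, pixels), "k1" (the pictures are not rectified: a ray, as slopes to the right and down, at radius r is drawn at 1 + k1 r^2 times it, then the intrinsics apply), "world_from_camera" (4x4, takes a point from camera to world coordinates). Camera axes: x right, y down, z forward; pixel columns grow to the right and rows downward; lengths in m; the calibration is good to about 2 mm. A picture is of the moment at which its call begins. There is no depth.
- ctrl.job_done(): hands the job in; it is judged then, once.
Trained networks look in the newest picture that a camera, given by its name, has taken for a name from the list of things; names that differ only in an ending like _2 or _b are one class to them, and where a whole thing is asked for, a point or a joint stands for the part that bears it (a point fixed in the world has none). Each returns a list of dicts, best first, with "confidence" (0 to 1); they miss things now and then, are a little off and sometimes report something else, mostly with a low value. They report only what shows in the picture. A call takes as long as a camera call. They do not tell look-alikes from the thing itself.
- ctrl.outline_of(query, camera): "mask" (420x560 bool, what is visible of it) and "extent" ([left, top, width, height] in pixels, round what is visible of it).
The state is a dict: "t": time; "qpos": joint angles; "qvel": joint speeds; "joint_efforts": joint torques, N m; "tool_pos": TCP position; "eef_rot": TCP orientation; "force": force on the tool from outside, world axes, zero at the start; "torque": the same for the moment, N m; "width": finger opening in m; "gripper_force": force on a finger pad.
Only numpy, scipy, OpenCV 4.12 (cv2) and the standard library are available. Lean on these libraries where they do the work, as an engineer would, in place of code of your own. Each camera call takes 0.05 s, during which the arm holds its last target. There are 200 camera calls.

## Working session

There is one attempt and no reset: what is moved stays moved. The work goes in short steps, Python scripts to look and compute and a shell command to move; the robot and the scene stay as the last step left them, time stands still between calls to the robot, and variables do not carry over. Pictures are saved under pics/ and viewed, at most 10 in all, crops included, and the job is handed in when it is done.

```bash
mkdir -p pics; python3 - <<'E'
from bench import ctrl
import cv2,numpy as np
for c in ("scene","top"):
    s=ctrl.snapshot(c); cv2.imwrite(f"pics/{c}0.png",s["image"])
    print(c,s["intrinsics"].tolist(),s["k1"],np.round(s["world_from_camera"],3).tolist())
    for q in ("locking_arm","nest","drive","fork","tape","chisel"):
        for d in ctrl.outline_of(q,c)[:4]: print(q,round(d["confidence"],2),d["extent"])
s=ctrl.read_state(); print({k:np.round(v,3).tolist() for k,v in s.items()}, ctrl.grip_point_offset)
E
```

```text
scene [[444.97748477563283, 0.0, 275.46965889054894], [0.0, 444.97748477563283, 198.7397618749837], [0.0, 0.0, 1.0]] -0.08428486625656446 [[0.521, -0.623, 0.584, -0.346], [-0.853, -0.366, 0.372, -0.501], [-0.018, -0.692, -0.722, 0.962], [0.0, 0.0, 0.0, 1.0]]
locking_arm 0.85 [116.5, 190.7, 41.9, 20.8]
nest 0.81 [157.4, 132.6, 48.3, 36.5]
drive 0.8 [336.8, 207.4, 102.8, 75.2]
drive 0.45 [168.0, 136.3, 52.7, 24.5]
fork 0.86 [338.6, 208.7, 101.7, 72.7]
fork 0.52 [168.9, 134.9, 53.4, 27.9]
tape 0.63 [298.4, 189.2, 28.0, 20.8]
chisel 0.63 [149.4, 174.3, 45.1, 22.3]
top [[382.90475921582487, 0.0, 281.27591575622114], [0.0, 382.90475921582487, 208.8031848326773], [0.0, 0.0, 1.0]] -0.06421596080191724 [[-0.012, -0.996, 0.089, 0.26], [-1.0, 0.01, -0.019, -0.008], [0.018, -0.089, -0.996, 1.441], [0.0, 0.0, 0.0, 1.0]]
locking_arm 0.89 [159.5, 183.6, 57.6, 18.0]
locking_arm 0.54 [171.3, 246.2, 27.5, 27.5]
nest 0.81 [156.6, 179.3, 42.8, 27.4]
drive 0.87 [335.2, 183.6, 71.2, 30.1]
fork 0.73 [334.7, 184.8, 72.5, 27.5]
tape 0.78 [294.2, 181.6, 19.7, 15.6]
chisel 0.58 [171.4, 226.6, 45.0, 1.5]
{'t': 0.7, 'qpos': [1.076, 0.381, 1.297, -0.0, 1.464, -0.215], 'qvel': [0.0, 0.0, 0.0, -0.0, -0.001, 0.0], 'joint_efforts': [-0.0, -44.825, -23.144, -0.0, 0.001, 0.0], 'tool_pos': [0.152, 0.529, 0.231], 'eef_rot': [3.142, 0.0, 2.862], 'force': [0.136, -0.024, 0.31], 'torque': [-0.015, -0.021, -0.025], 'gripper_force': 0.0, 'width': 0.085} -0.0187
```

```bash
python3 - <<'E'
import cv2,numpy as np
a=cv2.imread("pics/top0.png"); b=cv2.imread("pics/scene0.png")
c=cv2.resize(a[130:290,130:430],(800,427),interpolation=cv2.INTER_CUBIC)
cv2.imwrite("pics/topc.png",c)
cv2.imwrite("pics/scenec.png",cv2.resize(b[90:320,90:450],(800,511),interpolation=cv2.INTER_CUBIC))
E
```

```text
(no output)
```

View pics/topc.png

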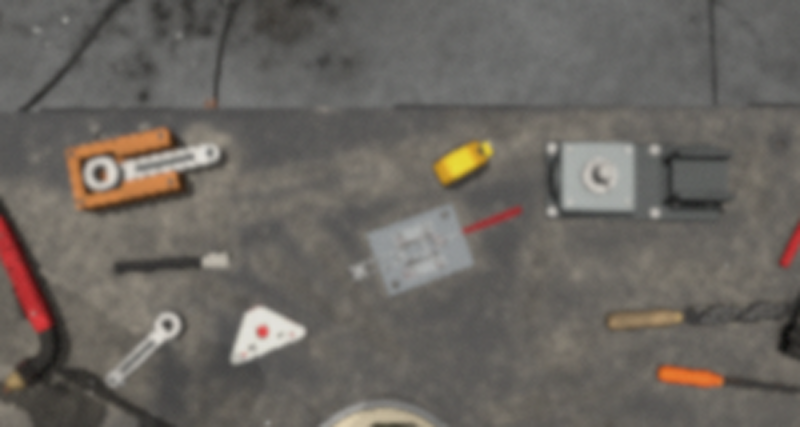

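View pics/scenec.png

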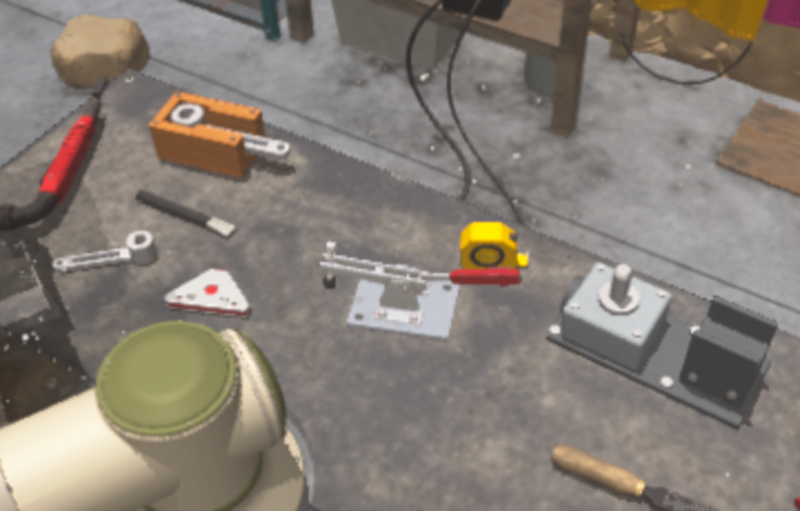

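Top crop: the candidates for the arm are the one in the orange nest at crop (150,165), which is full px (186,192), and a loose smaller one at crop (145,345), which is full px (184,259). The nested one fits the description. The drive is at full px (355–405,197), the tape at (303,190), the chisel at (193,229), the clamp at (287,224), and a red-dotted triangle at (228,256).

```bash
cat > h.py <<'E'
from bench import ctrl
import cv2,numpy as np
from scipy.spatial.transform import Rotation as Ro
def rays(s,px):
    px=np.asarray(px,float).reshape(-1,1,2)
    n=cv2.undistortPoints(px,s["intrinsics"],np.array([s["k1"],0,0,0.]),criteria=None if 0 else (3,50,1e-10)) if False else cv2.undistortPointsIter(px,s["intrinsics"],np.array([s["k1"],0,0,0.]),None,None,(3,50,1e-10))
    n=n.reshape(-1,2); T=s["world_from_camera"]
    return T[:3,3], np.c_[n,np.ones(len(n))]@T[:3,:3].T
def toz(s,px,z):
    o,d=rays(s,px); return o+d*((z-o[2])/d[:,2])[:,None]
def proj(s,P):
    T=np.linalg.inv(s["world_from_camera"]); r=cv2.Rodrigues(T[:3,:3])[0]
    return cv2.projectPoints(np.asarray(P,float).reshape(-1,1,3),r,T[:3,3],s["intrinsics"],np.array([s["k1"],0,0,0.]))[0].reshape(-1,2)
def move(p,rpy):
    "offset/rotation units to take the TCP (measured) to p with rpy"
    st=ctrl.read_state(); R=Ro.from_euler("xyz",st["eef_rot"]); R2=Ro.from_euler("xyz",rpy)
    print("offset",np.round(R.inv().apply(np.array(p)-st["tool_pos"])/.25,3).tolist(),"rot",np.round((R.inv()*R2).as_rotvec()/(np.pi/4),3).tolist())
E
python3 - <<'E'
from h import *
s=ctrl.snapshot("top")
f=lambda x,y:(130+x*3/8,130+y*3/8)
for n,p,z in [("hub",(102,174),.065),("tail",(212,153),.039),("small hub",(168,324),.02),("small tail",(113,380),.01),("shaft",(598,173),.114),("fork end a",(668,152),.1),("fork a2",(728,155),.1),("fork b1",(668,209),.1),("fork b2",(726,209),.1),("tape",(463,163),.064),("chiselL",(115,267),.016),("chiselR",(230,260),.016),("clampplate l",(370,235),0),("clamp r",(472,265),0),("clamp t",(447,207),0),("handle end",(520,210),.08),("white tri",(265,335),.02),("triR",(304,330),.02),("nest tl",(68,150),.065),("nest bl",(80,210),.065),("nest tr",(172,128),.065),("nest br",(181,190),.065)]:
    print(n,np.round(toz(s,[f(*p)],z)[0],3).tolist())
w=ctrl.snapshot("wrist"); cv2.imwrite("pics/w0.png",w["image"])
st=ctrl.read_state();R=Ro.from_euler("xyz",st["eef_rot"]).as_matrix();T=w["world_from_camera"]
print(np.round(R.T@T[:3,:3],3),R.T@(T[:3,3]-st["tool_pos"]),w["intrinsics"][0,0])
E
```

```text
hub [0.436, 0.375, 0.065]
tail [0.467, 0.23, 0.039]
small hub [0.232, 0.293, 0.02]
small tail [0.155, 0.372, 0.01]
shaft [0.425, -0.29, 0.114]
fork end a [0.454, -0.388, 0.1]
fork a2 [0.449, -0.469, 0.1]
fork b1 [0.377, -0.385, 0.1]
fork b2 [0.377, -0.464, 0.1]
tape [0.446, -0.116, 0.064]
chiselL [0.312, 0.369, 0.016]
chiselR [0.32, 0.208, 0.016]
clampplate l [0.354, 0.013, 0.0]
clamp r [0.31, -0.131, 0.0]
clamp t [0.392, -0.097, 0.0]
handle end [0.38, -0.19, 0.08]
white tri [0.216, 0.159, 0.02]
triR [0.222, 0.105, 0.02]
nest tl [0.47, 0.422, 0.065]
nest bl [0.388, 0.404, 0.065]
nest tr [0.498, 0.28, 0.065]
nest br [0.413, 0.267, 0.065]
[[-0.    -0.962 -0.273]
 [ 1.    -0.    -0.001]
 [ 0.001 -0.273  0.962]] [ 0.07054893  0.00052027 -0.14328202] 315.70723234830353
```

```bash
python3 - <<'E'
from h import *
move([.463,.235,.22],[np.pi,0,2.3])
E
```

```text
offset [-1.52, -0.785, 0.045] rot [-0.0, 0.0, 0.715]
```

View pics/w0.png

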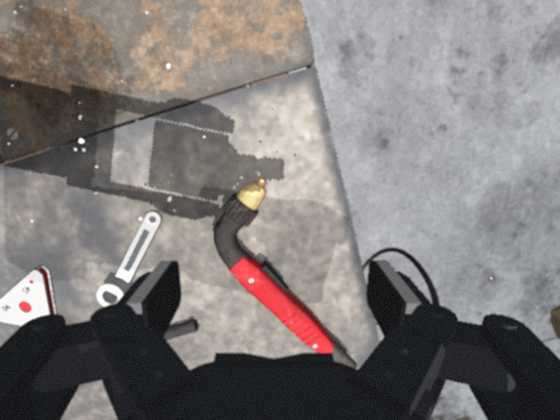

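The wrist picture shows the loose small arm at (130,255), the torch at (270,280) and the chisel end at (180,330). The fingers frame (280,290).

```bash
python3 -m jog '[{"grip":-1,"offset":[-0.19,-0.1,0],"rotation":[0,0,0.2]},{"grip":-1,"offset":[-0.38,-0.2,0],"rotation":[0,0,0.4]},{"grip":-1,"offset":[-0.57,-0.3,0.01],"rotation":[0,0,0.55]},{"grip":-1,"offset":[-0.76,-0.39,0.02],"rotation":[0,0,0.7]},{"grip":-1,"offset":[-0.9,-0.46,0.02],"rotation":[0,0,0.8]},{"grip":-1,"offset":[-0.98,-0.52,0.03],"rotation":[0,0,0.9]},{"grip":-1,"offset":[-0.98,-0.52,0.03],"rotation":[0,0,0.9]}]' 100; python3 - <<'E'
from h import *
move([.463,.235,.22],[np.pi,0,1.78])
E
```

```text
t: 1.68
tool_pos: [0.3522, 0.3351, 0.2237]
eef_rot: [-3.141, 0.0, 2.153]
force: [-0.5, -0.1, -0.0]
width: 0.0855
gripper_force: 0.0
offset [-0.578, 0.15, 0.015] rot [-0.0, 0.0, 0.474]
```

```bash
python3 -m jog '[{"grip":-1,"offset":[-0.2,0.05,0.01],"rotation":[0,0,0.2]},{"grip":-1,"offset":[-0.4,0.1,0.01],"rotation":[0,0,0.4]},{"grip":-1,"offset":[-0.58,0.15,0.015],"rotation":[0,0,0.474]},{"grip":-1,"offset":[-0.58,0.15,0.015],"rotation":[0,0,0.474]},{"grip":-1,"offset":[-0.58,0.15,0.015],"rotation":[0,0,0.474]}]'; python3 - <<'E'
from h import *
s=ctrl.snapshot("wrist"); cv2.imwrite("pics/w1.png",s["image"])
for q in ("locking_arm","tail_grip","nest"):
    for d in ctrl.outline_of(q,"wrist")[:2]:
        print(q,d["confidence"],d["extent"])
np.save("pics/T1.npy",s["world_from_camera"])
# predicted overlay
E
```

```text
t: 2.3
tool_pos: [0.462, 0.2366, 0.2201]
eef_rot: [-3.141, -0.0, 1.785]
force: [-0.6, 0.1, 0.1]
width: 0.0851
gripper_force: 0.0
locking_arm 0.91 [2.5, 1.0, 88.7, 102.4]
locking_arm 0.61 [257.9, 0.0, 48.9, 204.9]
tail_grip 0.76 [2.1, 0.0, 88.4, 103.7]
nest 0.96 [231.0, 0.0, 103.6, 149.3]
```

View pics/w1.png

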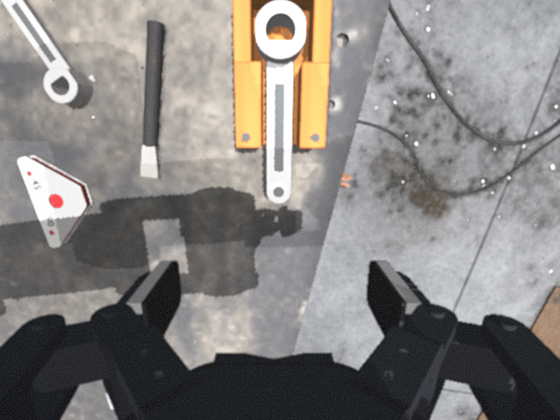

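The wrist picture shows the full-size arm in its orange nest, hub ring at (280,30), bar down to the tail end at (279,200). The chisel is at (150,100), the small look-alike at (60,85) and the triangle at (55,200). The nested arm is the one.

```bash
python3 - <<'E'
from h import *
s=ctrl.snapshot("wrist")
ds=[d for d in ctrl.outline_of("locking_arm","wrist") if 250<d["extent"][0]<270]
m=ds[0]["mask"]
c=[]
for r in (90,110,130,150,170,185):
    x=np.where(m[r])[0]; c.append(((x.min()+x.max())/2,r)); print(r,x.min(),x.max())
P=toz(s,c,.039); v=np.linalg.svd(P[:,:2]-P[:,:2].mean(0))[2][0]; v*=-np.sign(v[1])
print(np.round(P,4), "yaw",np.arctan2(v[1],v[0]))
ys,xs=np.where(m); print("tailend",ys.max(), toz(s,[(c[-1][0]-.3,ys.max()+.5)],.039))
print("hub",toz(s,[(280,30)],.065))
te=toz(s,[(c[-1][0]-.3,ys.max()+.5)],.039)[0,:2]
o=te-160e-3*v; print("origin",o,"grip x=142",o+.142*v)
th=np.arctan2(v[1],v[0]); g=o+.142*v
move([*g,.12],[np.pi,0,th+np.pi])
E
```

```text
90 267 292
110 266 291
130 267 291
150 267 290
170 267 291
185 266 290
[[0.4457 0.3342 0.039 ]
 [0.4487 0.3159 0.039 ]
 [0.4534 0.2973 0.039 ]
 [0.4571 0.2779 0.039 ]
 [0.4621 0.2581 0.039 ]
 [0.4644 0.2425 0.039 ]] yaw -1.3623208454676203
tailend 202 [[0.46821485 0.22395693 0.039     ]]
hub [[0.43558971 0.37942759 0.065     ]]
origin [0.43509987 0.38049254] grip x=142 [0.46448942 0.24156719]
offset [0.019, 0.013, 0.401] rot [0.0, -0.0, 0.006]
```

```bash
python3 -m jog '[{"grip":-1,"offset":[0.019,0.013,0.2],"rotation":[0,0,0]},{"grip":-1,"offset":[0.019,0.013,0.4],"rotation":[0,0,0]},{"grip":-1,"offset":[0.019,0.013,0.55],"rotation":[0,0,0]},{"grip":-1,"offset":[0.019,0.013,0.68],"rotation":[0,0,0]},{"grip":-1,"offset":[0.019,0.013,0.78],"rotation":[0,0,0]},{"grip":-1,"offset":[0.019,0.013,0.832],"rotation":[0,0,0]},{"grip":-1,"offset":[0.019,0.013,0.832],"rotation":[0,0,0]},{"grip":-1,"offset":[0.019,0.013,0.832],"rotation":[0,0,0]}]'; python3 -m jog '[{"grip":0.3,"offset":[0,0,0],"rotation":[0,0,0]},{"grip":0.5,"offset":[0,0,0],"rotation":[0,0,0]},{"grip":0.7,"offset":[0,0,0],"rotation":[0,0,0]},{"grip":0.8,"offset":[0,0,0],"rotation":[0,0,0]},{"grip":1,"offset":[0,0,0],"rotation":[0,0,0]},{"grip":1,"offset":[0,0,0],"rotation":[0,0,0]},{"grip":1,"offset":[0,0,0],"rotation":[0,0,0]},{"grip":1,"offset":[0,0,0],"rotation":[0,0,0]}]' 110
```

```text
t: 3.6
tool_pos: [0.4654, 0.2412, 0.013]
eef_rot: [3.14, -0.0, 1.783]
force: [-0.3, 0.1, 0.3]
width: 0.0855
gripper_force: 0.0
t: 4.6
tool_pos: [0.4651, 0.2411, 0.0124]
eef_rot: [3.141, -0.0, 1.783]
force: [-0.5, 0.5, 5.3]
width: 0.024
gripper_force: 107.6
```

```bash
python3 -m jog '[{"grip":1,"offset":[0,0,-0.03],"rotation":[0,0,0]},{"grip":1,"offset":[0,0,-0.08],"rotation":[0,0,0]},{"grip":1,"offset":[0,0,-0.13],"rotation":[0,0,0]},{"grip":1,"offset":[0,0,-0.18],"rotation":[0,0,0]},{"grip":1,"offset":[0,0,-0.23],"rotation":[0,0,0]},{"grip":1,"offset":[0,0,-0.28],"rotation":[0,0,0]},{"grip":1,"offset":[0,0,-0.33],"rotation":[0,0,0]},{"grip":1,"offset":[0,0,-0.38],"rotation":[0,0,0]},{"grip":1,"offset":[0,0,-0.38],"rotation":[0,0,0]},{"grip":1,"offset":[0,0,-0.38],"rotation":[0,0,0]}]'; python3 - <<'E'
from h import *
st=ctrl.read_state(); print({k:np.round(st[k],3).tolist() for k in("force","torque","width","tool_pos")})
s=ctrl.snapshot("wrist"); cv2.imwrite("pics/w2.png",s["image"])
t=ctrl.snapshot("scene"); cv2.imwrite("pics/s2.png",t["image"])
a=s["image"]; b=cv2.resize(t["image"][100:240,100:300],(560,392))
cv2.imwrite("pics/c2.png",cv2.resize(np.hstack([a[:392],b]),(800,280)))
E
```

```text
t: 5.85
tool_pos: [0.4647, 0.241, 0.1068]
eef_rot: [-3.141, 0.0, 1.783]
force: [-1.0, -0.2, -2.6]
width: 0.024
gripper_force: 108.1
{'force': [-1.019, -0.185, -2.65], 'torque': [-0.258, -0.027, 0.01], 'width': 0.024, 'tool_pos': [0.465, 0.241, 0.107]}
```

View pics/c2.png

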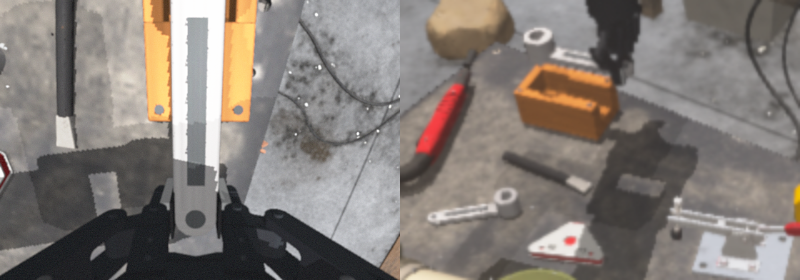

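The arm is clear of the nest, level in the gripper, with the tail at wrist crop (195,220) and the nest empty. It was held over the bench. Next I carry it to the clear patch.

```bash
python3 - <<'E'
from h import *
R=Ro.from_euler("xyz",[np.pi,0,1.571])*Ro.from_rotvec([0,-.105,0])
move([.44,.043,.107],R.as_euler("xyz")); move([.44,.043,.03],R.as_euler("xyz"))
E
```

```text
offset [-0.753, -0.263, -0.001] rot [0.013, -0.133, 0.269]
offset [-0.753, -0.262, 0.307] rot [0.013, -0.133, 0.269]
```

```bash
python3 -m jog '[{"grip":1,"offset":[-0.06,-0.02,0],"rotation":[0,0,0]},{"grip":1,"offset":[-0.18,-0.06,0],"rotation":[0,0,0.02]},{"grip":1,"offset":[-0.32,-0.11,0],"rotation":[0,-0.03,0.08]},{"grip":1,"offset":[-0.46,-0.16,0],"rotation":[0.005,-0.06,0.14]},{"grip":1,"offset":[-0.6,-0.21,0],"rotation":[0.01,-0.09,0.2]},{"grip":1,"offset":[-0.7,-0.245,0.03],"rotation":[0.013,-0.12,0.25]},{"grip":1,"offset":[-0.753,-0.262,0.1],"rotation":[0.013,-0.133,0.269]},{"grip":1,"offset":[-0.753,-0.262,0.18],"rotation":[0.013,-0.133,0.269]},{"grip":1,"offset":[-0.753,-0.262,0.25],"rotation":[0.013,-0.133,0.269]},{"grip":1,"offset":[-0.753,-0.262,0.3],"rotation":[0.013,-0.133,0.269]},{"grip":1,"offset":[-0.753,-0.262,0.34],"rotation":[0.013,-0.133,0.269]},{"grip":1,"offset":[-0.753,-0.262,0.34],"rotation":[0.013,-0.133,0.269]},{"grip":1,"offset":[-0.753,-0.262,0.34],"rotation":[0.013,-0.133,0.269]}]'; python3 - <<'E'
from h import *
s=ctrl.snapshot("scene");cv2.imwrite("pics/s3.png",cv2.resize(s["image"][110:270,120:340],(770,560),interpolation=cv2.INTER_CUBIC))
E
```

```text
t: 7.58
tool_pos: [0.4407, 0.0432, 0.0224]
eef_rot: [3.14, 0.105, 1.571]
force: [-0.6, 0.3, -2.8]
width: 0.0238
gripper_force: 108.1
```

View pics/s3.png

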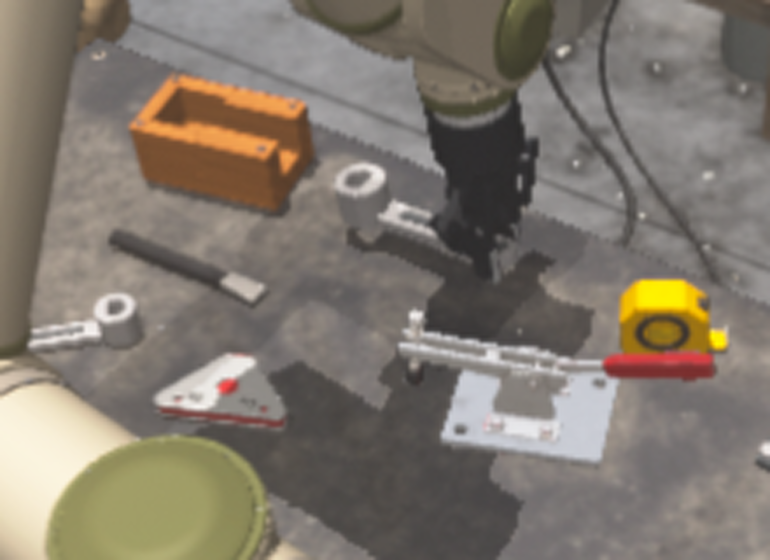

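The picture shows the arm held tail-up over the free patch, hub at (360,200), clear of the nest (220,150), the clamp (520,370) and the tape (665,320). I lower it now.

```bash
python3 -m jog '[{"grip":1,"offset":[0,0,0.02],"rotation":[0,0,0]},{"grip":1,"offset":[0,0,0.04],"rotation":[0,0,0]},{"grip":1,"offset":[0,0,0.052],"rotation":[0,0,0]},{"grip":1,"offset":[0,0,0.052],"rotation":[0,0,0]},{"grip":1,"offset":[0,0,0.052],"rotation":[0,0,0]}]'; python3 -m jog '[{"grip":1,"offset":[0,0,0.006],"rotation":[0,0,0]},{"grip":1,"offset":[0,0,0.012],"rotation":[0,0,0]},{"grip":1,"offset":[0,0,0.012],"rotation":[0,0,0]},{"grip":1,"offset":[0,0,0.012],"rotation":[0,0,0]}]'
```

```text
t: 8.25
tool_pos: [0.4405, 0.0419, 0.0092]
eef_rot: [3.141, 0.105, 1.571]
force: [0.1, -0.8, -3.2]
width: 0.0238
gripper_force: 108.1
t: 8.75
tool_pos: [0.4405, 0.0415, 0.0062]
eef_rot: [3.141, 0.105, 1.571]
force: [0.0, -0.1, -1.7]
width: 0.0239
gripper_force: 108.2
```

```bash
python3 -m jog '[{"grip":1,"offset":[0,0,0.006],"rotation":[0,0,0]},{"grip":1,"offset":[0,0,0.008],"rotation":[0,0,0]},{"grip":1,"offset":[0,0,0.008],"rotation":[0,0,0]},{"grip":1,"offset":[0,0,0.008],"rotation":[0,0,0]}]' 20;  python3 -m jog '[{"grip":0.3,"offset":[0,0,0],"rotation":[0,0,0]},{"grip":0.2,"offset":[0,0,0],"rotation":[0,0,0]},{"grip":0,"offset":[0,0,0],"rotation":[0,0,0]},{"grip":-0.5,"offset":[0,0,0],"rotation":[0,0,0]},{"grip":-1,"offset":[0,0,0],"rotation":[0,0,0]},{"grip":-1,"offset":[0,0,0],"rotation":[0,0,0]},{"grip":-1,"offset":[0,0,0],"rotation":[0,0,0]}]'
```

```text
t: 9.25
tool_pos: [0.4405, 0.0413, 0.0042]
eef_rot: [3.141, 0.105, 1.571]
force: [-0.4, -0.9, -0.5]
width: 0.0236
gripper_force: 108.5
t: 10.12
tool_pos: [0.4405, 0.0413, 0.0042]
eef_rot: [3.141, 0.105, 1.571]
force: [1.0, -0.1, 0.1]
width: 0.0854
gripper_force: 0.0
```

```bash
python3 -m jog '[{"grip":-1,"offset":[0,0,-0.1],"rotation":[0,0,0]},{"grip":-1,"offset":[0,0,-0.3],"rotation":[0,0,0]},{"grip":-1,"offset":[0,0,-0.5],"rotation":[0,0.06,0]},{"grip":-1,"offset":[0,0,-0.65],"rotation":[0,0.133,0]},{"grip":-1,"offset":[0,0,-0.75],"rotation":[0,0.133,0]},{"grip":-1,"offset":[0,0,-0.75],"rotation":[0,0.133,0]},{"grip":-1,"offset":[0,0,-0.75],"rotation":[0,0.133,0]}]'; cat > arm.py <<'E'
from h import *
# arm lying on bench: hub ring top z=.04, bar top z=.014
s=ctrl.snapshot("wrist"); cv2.imwrite("pics/w4.png",s["image"])
ds=[d for d in ctrl.outline_of("locking_arm","wrist")]
for d in ds: print(d["confidence"],d["extent"])
d=max(ds,key=lambda d:d["mask"].sum()*(200<d["extent"][0]+d["extent"][2]/2<360)); m=d["mask"]
ys,xs=np.where(m); b=ys.max()
c=[]
for r in range(b-100,b-12,8):
    x=np.where(m[r])[0]; c.append(((x.min()+x.max())/2,r))
P=toz(s,c,.014); v=np.linalg.svd(P[:,:2]-P[:,:2].mean(0))[2][0]; v*=-np.sign(v[1])
te=toz(s,[(c[-1][0],b+.5)],.014)[0,:2]; pm=P[:,:2].mean(0)
te=pm+v*((te-pm)@v); o=te-.16*v
print("yaw",np.arctan2(v[1],v[0]),"tail",te,"origin",o)
E
python3 arm.py
```

```text
t: 11.0
tool_pos: [0.4398, 0.061, 0.1897]
eef_rot: [-3.141, 0.0, 1.571]
force: [-0.7, -0.2, -0.4]
width: 0.0856
gripper_force: 0.0
0.61 [253.2, 26.5, 46.1, 199.3]
yaw -1.5791253656113018 tail [0.43962223 0.02310644] origin [0.44095486 0.18310089]
```

View pics/w4.png

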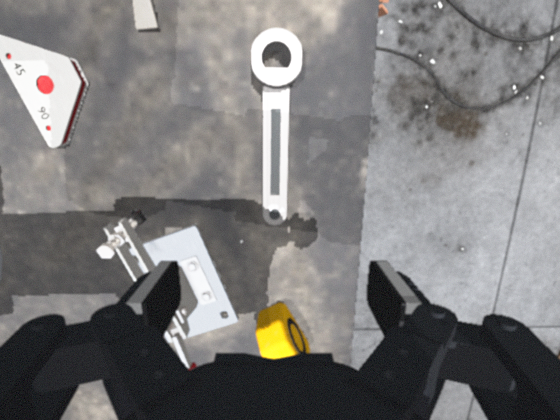

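The picture shows the arm lying flat and alone on the patch, hub ring at (276,56), tail end at (274,222). The clamp is at (170,270), the tape at (282,330) and the triangle at (50,90).

```bash
python3 - <<'E'
from h import *
s=ctrl.snapshot("wrist")
g=cv2.cvtColor(s["image"],cv2.COLOR_BGR2GRAY)
c=[q for q in cv2.findContours((g[20:90,240:320]>200).astype(np.uint8),0,1)[0]]
c=max(c,key=cv2.contourArea); (x,y),r=cv2.minEnclosingCircle(c[(c[:,0,1]<45)]); print(x+240,y+20,r)
print(toz(s,[(x+240,y+20),(276,56)],.04))
move([.4409,.183,.009],[np.pi,0,1.5625])
E
```

```text
276.0 51.29729652404785 28.042186737060547
[[0.44046187 0.18790482 0.04      ]
 [0.44046982 0.18420465 0.04      ]]
offset [0.488, 0.005, 0.722] rot [-0.002, 0.0, 0.011]
```

```bash
python3 -m jog '[{"grip":-1,"offset":[0.2,0.005,0],"rotation":[0,0,0.011]},{"grip":-1,"offset":[0.4,0.005,0.05],"rotation":[0,0,0.011]},{"grip":-1,"offset":[0.49,0.005,0.2],"rotation":[0,0,0.011]},{"grip":-1,"offset":[0.49,0.005,0.35],"rotation":[0,0,0.011]},{"grip":-1,"offset":[0.49,0.005,0.5],"rotation":[0,0,0.011]},{"grip":-1,"offset":[0.49,0.005,0.62],"rotation":[0,0,0.011]},{"grip":-1,"offset":[0.49,0.005,0.7],"rotation":[0,0,0.011]},{"grip":-1,"offset":[0.49,0.005,0.722],"rotation":[0,0,0.011]},{"grip":-1,"offset":[0.49,0.005,0.722],"rotation":[0,0,0.011]},{"grip":-1,"offset":[0.49,0.005,0.722],"rotation":[0,0,0.011]}]'; python3 -m jog '[{"grip":-0.3,"offset":[0,0,0],"rotation":[0,0,0]},{"grip":0.0,"offset":[0,0,0],"rotation":[0,0,0]},{"grip":0.2,"offset":[0,0,0],"rotation":[0,0,0]},{"grip":0.5,"offset":[0,0,0],"rotation":[0,0,0]},{"grip":1,"offset":[0,0,0],"rotation":[0,0,0]},{"grip":1,"offset":[0,0,0],"rotation":[0,0,0]},{"grip":1,"offset":[0,0,0],"rotation":[0,0,0]}]' 90
```

```text
t: 12.4
tool_pos: [0.442, 0.1835, 0.0108]
eef_rot: [3.139, 0.0, 1.563]
force: [-1.0, -0.0, 0.1]
width: 0.0853
gripper_force: 0.0
t: 13.28
tool_pos: [0.4419, 0.1834, 0.0107]
eef_rot: [3.14, 0.0, 1.563]
force: [-0.7, -0.4, 6.5]
width: 0.0406
gripper_force: 91.6
```

```bash
python3 -m jog '[{"grip":1,"offset":[0,0,-0.03],"rotation":[0,0,0]},{"grip":1,"offset":[0,0,-0.12],"rotation":[0,0,0]},{"grip":1,"offset":[0,0,-0.25],"rotation":[0,0,0]},{"grip":1,"offset":[0,0,-0.4],"rotation":[0,0,0]},{"grip":1,"offset":[-0.1,0,-0.55],"rotation":[0,0,0]},{"grip":1,"offset":[-0.25,0,-0.7],"rotation":[0,0,0]},{"grip":1,"offset":[-0.42,0,-0.82],"rotation":[0,0,0]},{"grip":1,"offset":[-0.6,0,-0.92],"rotation":[0,0,0]},{"grip":1,"offset":[-0.8,0,-0.95],"rotation":[0,0,0]},{"grip":1,"offset":[-1,0,-0.95],"rotation":[0,0,0]}]'; python3 -m jog '[{"grip":1,"offset":[-0.2,0,0],"rotation":[0,0,0]},{"grip":1,"offset":[-0.4,-0.02,0],"rotation":[0,0,0]},{"grip":1,"offset":[-0.6,-0.04,0],"rotation":[0,0,0]},{"grip":1,"offset":[-0.8,-0.06,0],"rotation":[0,0,0]},{"grip":1,"offset":[-0.92,-0.08,0],"rotation":[0,0,0]},{"grip":1,"offset":[-1,-0.09,0],"rotation":[0,0,0]}]'; python3 -m jog '[{"grip":1,"offset":[-0.1,0,0],"rotation":[0,0,0]},{"grip":1,"offset":[-0.2,0,0],"rotation":[0,0,0]},{"grip":1,"offset":[-0.25,0,0],"rotation":[0,0,0]},{"grip":1,"offset":[-0.25,0,0],"rotation":[0,0,0]},{"grip":1,"offset":[-0.25,0,0],"rotation":[0,0,0]},{"grip":1,"offset":[-0.25,0,0],"rotation":[0,0,0]}]'; python3 - <<'E'
from h import *
s=ctrl.snapshot("wrist"); cv2.imwrite("pics/w5.png",s["image"]); np.save("pics/T5.npy",s["world_from_camera"])
for q in ("drive","locking_arm"):
    for d in ctrl.outline_of(q,"wrist")[:2]: print(q,d["confidence"],d["extent"])
E
```

```text
t: 14.52
tool_pos: [0.4389, -0.0679, 0.2485]
eef_rot: [3.14, 0.001, 1.563]
force: [0.9, -0.7, -2.8]
width: 0.0406
gripper_force: 91.4
t: 15.28
tool_pos: [0.4142, -0.3173, 0.2475]
eef_rot: [3.141, -0.001, 1.561]
force: [0.3, 1.5, -2.6]
width: 0.0404
gripper_force: 91.4
t: 16.02
tool_pos: [0.4144, -0.378, 0.248]
eef_rot: [3.141, 0.0, 1.563]
force: [1.1, -0.5, -2.4]
width: 0.0404
gripper_force: 91.4
locking_arm 0.6 [222.1, 216.4, 103.4, 140.9]
```

View pics/w5.png

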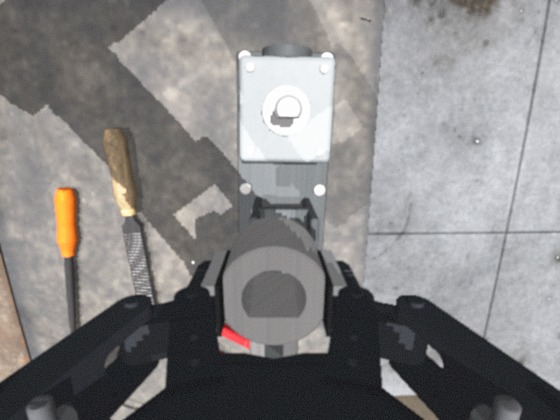

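The picture shows the drive's shaft at (288,104) with its shoulder ring at (286,110), housing corners near (239,56), (335,56), (331,162) and (240,162). The held hub's bore is at (275,292) and the fork is at (285,210) behind the hub.

```bash
cat > fit.py <<'E'
from h import *
from scipy.optimize import minimize
def line(a,b,n=60): return np.array(a)+(np.array(b)-np.array(a))*np.linspace(.05,.95,n)[:,None]
def rect(x0,x1,y0,y1,z): 
    c=[(x0,y0,z),(x1,y0,z),(x1,y1,z),(x0,y1,z)]; return np.vstack([line(c[i],c[(i+1)%4]) for i in range(4)])
def circ(r,z,a0=0,a1=2*np.pi,n=120):
    a=np.linspace(a0,a1,n); return np.c_[r*np.cos(a),r*np.sin(a),0*a+z]
def D(r,f,z): 
    a=np.arccos(f/r); h=r*np.sin(a); return np.vstack([circ(r,z,a,2*np.pi-a),line((f,-h,z),(f,h,z),30)])
def place(M,p): c,s=np.cos(p[2]),np.sin(p[2]); return M@np.array([[c,s,0],[-s,c,0],[0,0,1]])+[p[0],p[1],0]
def fit(s,parts,p0,sig=(3,1.2),dz=0):
    g0=cv2.cvtColor(s["image"],cv2.COLOR_BGR2GRAY).astype(np.float32); p=np.array(p0,float)
    for sg in sig:
        g=cv2.GaussianBlur(g0,(0,0),sg); G=np.hypot(cv2.Sobel(g,5,1,0),cv2.Sobel(g,5,0,1)); G=np.minimum(G,np.percentile(G,99))
        def cost(q):
            q=q*[.01,.01,.1]+p0; t=0
            for M in parts:
                u=proj(s,place(M,q)).astype(np.float32)
                t-=cv2.remap(G,u[:,:1],u[:,1:],1).mean()
            return t
        k=(p-p0)/[.01,.01,.1]
        r=min((minimize(cost,k+d,method="Nelder-Mead",options=dict(initial_simplex=k+d+np.array([[0,0,0],[.3,0,0],[0,.3,0],[0,0,.3]]))) for d in np.array([[0,0,0],[.3,.2,0],[-.3,-.2,0],[.2,-.3,.2],[-.2,.3,-.2]])),key=lambda r:r.fun)
        p=r.x*[.01,.01,.1]+p0
    return p,r.fun
def overlay(s,parts,p,img):
    for M in parts:
        for u in proj(s,place(M,p)): cv2.circle(img,(int(round(u[0]*2)),int(round(u[1]*2))),0,(0,0,255),-1)
HOUS=rect(-.052,.052,-.048,.048,.06); SHO=circ(.024,.068)
E
cat > rel.py <<'E'
from fit import *
s=ctrl.snapshot("wrist"); st=ctrl.read_state(); tp=np.array(st["tool_pos"])
img=cv2.resize(s["image"],None,fx=2,fy=2)
dp,f=fit(s,[HOUS,SHO],[.4145,-.29,-1.6]); print("drive",dp.round(4),f)
dp2,f=fit(s,[SHO],dp,sig=(1.2,)); print("shoulder",dp2.round(4),f)
dp3,f=fit(s,[HOUS],dp,sig=(1.2,)); print("house",dp3.round(4),f)
z=tp[2]-.0107+.04
hub=[D(.013,.0085,z)]; hp,f=fit(s,hub,[tp[0],tp[1],-1.5785]); print("bore",hp.round(4),f)
hub2=[circ(.023,z)]; hp2,f=fit(s,hub2,[tp[0],tp[1],-1.5785]); print("hub",hp2.round(4),f,"tcp",tp.round(4))
overlay(s,[HOUS,SHO],dp,img); overlay(s,hub,hp,img); overlay(s,hub2,hp2,img)
cv2.imwrite("pics/ov.png",np.hstack([img[60:360,420:720],img[480:780,400:700]]))
E
python3 rel.py
```

```text
drive [ 0.4243 -0.2967 -1.5979] -145.0825653076172
shoulder [ 0.4214 -0.2888 -1.5767] -49.41139221191406
house [ 0.4241 -0.2966 -1.5939] -123.477783203125
bore [ 0.4132 -0.3787 -1.5788] -87.86540222167969
hub [ 0.4134 -0.3782 -1.5345] -79.99797821044922 tcp [ 0.4144 -0.3785  0.2479]
```

View pics/ov.png

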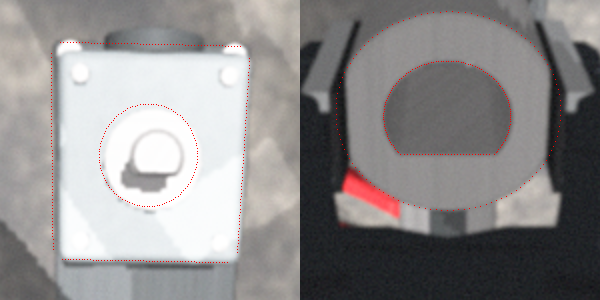

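The overlay shows the bore and hub outlines fitting well. The housing outline sits a few px outside its bevelled edge at upper left (crop 55,45). I go closer for a better look at the drive.

```bash
python3 -m jog '[{"grip":1,"offset":[0.05,0.01,0.1],"rotation":[0,0,0]},{"grip":1,"offset":[0.1,0.02,0.2],"rotation":[0,0,0.01]},{"grip":1,"offset":[0.13,0.03,0.29],"rotation":[0,0,0.02]},{"grip":1,"offset":[0.132,0.032,0.332],"rotation":[0,0,0.025]},{"grip":1,"offset":[0.132,0.032,0.332],"rotation":[0,0,0.025]},{"grip":1,"offset":[0.132,0.032,0.332],"rotation":[0,0,0.025]},{"grip":1,"offset":[0.132,0.032,0.332],"rotation":[0,0,0.025]}]'; cat > prof.py <<'E'
from fit import *
s=ctrl.snapshot("wrist"); st=ctrl.read_state(); tp=np.array(st["tool_pos"])
g=cv2.GaussianBlur(cv2.cvtColor(s["image"],cv2.COLOR_BGR2GRAY),(0,0),.8).astype(np.float32)
p=np.array([.4235,-.294,-1.59])
def edge(p,a,b,nrm,z,span=.01,sgn=1):
    out=[]; t=np.linspace(-span,span,81)
    for q in line(a,b,25):
        W=place(q+np.outer(t,nrm),p); u=proj(s,W).astype(np.float32); v=cv2.remap(g,u[:,:1],u[:,1:],1)[:,0]
        d=np.gradient(cv2.GaussianBlur(v[:,None],(1,0) if 0 else (0,0),3)[:,0]); i=np.argmax(np.abs(d))
        out.append([*((q+t[i]*np.array(nrm))[:2]),abs(d[i]),np.sign(d[i])])
    return np.array(out)
for it in range(2):
    E={}
    for n,a,b,m in [("x-",(-.052,-.03,.06),(-.052,.03,.06),(-1,0,0)),("x+",(.052,-.035,.06),(.052,.035,.06),(1,0,0)),("y-",(-.04,-.048,.06),(.04,-.048,.06),(0,-1,0)),("y+",(-.04,.048,.06),(.04,.048,.06),(0,1,0))]:
        e=edge(p,a,b,m,.06); k=0 if n[0]=="x" else 1
        med=np.median(e[:,k]); ok=abs(e[:,k]-med)<.002
        sl=np.polyfit(e[ok,1-k],e[ok,k],1)[0]; E[n]=(med,sl); print(n,round(med,4),"slope",round(sl,4),"n",ok.sum(),"str",round(np.median(e[:,2]),1))
    d=np.array([(E["x-"][0]+E["x+"][0])/2,(E["y-"][0]+E["y+"][0])/2]); c,sn=np.cos(p[2]),np.sin(p[2])
    p=p+[c*d[0]-sn*d[1],sn*d[0]+c*d[1],(E["y-"][1]+E["y+"][1])/2]; print("drive",p.round(4))
z=tp[2]-.0107+.04
hp,f=fit(s,[D(.013,.0085,z)],[tp[0]-.001,tp[1],st["eef_rot"][2]-np.pi]); print("bore",hp.round(4),f,"tcp",tp.round(4),st["eef_rot"][2])
sp,f=fit(s,[D(.0115,.0072,.114)],p,sig=(2,1)); print("shaft",sp.round(4),f)
sp2,f=fit(s,[SHO],p,sig=(2,1)); print("sho",sp2.round(4),f)
# sobel-enhanced crops with overlays
img=cv2.resize(s["image"],None,fx=2,fy=2); cl=cv2.createCLAHE(6,(8,8)); L=cl.apply(cv2.cvtColor(img,cv2.COLOR_BGR2GRAY)); A=cv2.cvtColor(L,cv2.COLOR_GRAY2BGR)
B=A.copy(); overlay(s,[HOUS,SHO,D(.012,.0075,.110)],p,B); overlay(s,[D(.013,.0085,z)],hp,B)
u=proj(s,[[p[0],p[1],.07]])[0]*2; x0=int(np.clip(u[0]-200,0,720)); y0=int(np.clip(u[1]-250,0,240))
cv2.imwrite("pics/ov2.png",np.hstack([A[y0:y0+600,x0:x0+400],B[y0:y0+600,x0:x0+400]]))
E
python3 prof.py
```

```text
t: 17.1
tool_pos: [0.4228, -0.3464, 0.1655]
eef_rot: [3.14, 0.001, 1.543]
force: [-0.6, -0.2, -3.1]
width: 0.0408
gripper_force: 91.4
x- -0.046 slope 0.0057 n 25 str 8.4
x+ 0.053 slope 0.0064 n 18 str 5.7
y- -0.0425 slope -0.0247 n 23 str 5.0
y+ 0.0488 slope 0.0016 n 25 str 5.4
drive [ 0.4266 -0.2976 -1.6015]
x- -0.0492 slope -0.0073 n 25 str 8.5
x+ 0.0497 slope -0.001 n 19 str 5.7
y- -0.0458 slope -0.0144 n 23 str 5.0
y+ 0.0455 slope 0.0142 n 25 str 5.4
drive [ 0.4264 -0.2978 -1.6016]
bore [ 0.4215 -0.3465 -1.6156] -87.69822692871094 tcp [ 0.4227 -0.3463  0.1653] 1.5427780749592988
shaft [ 0.4243 -0.2995 -1.685 ] -116.03752899169922
sho [ 0.4253 -0.2905 -1.5995] -45.648921966552734
```

View pics/ov2.png

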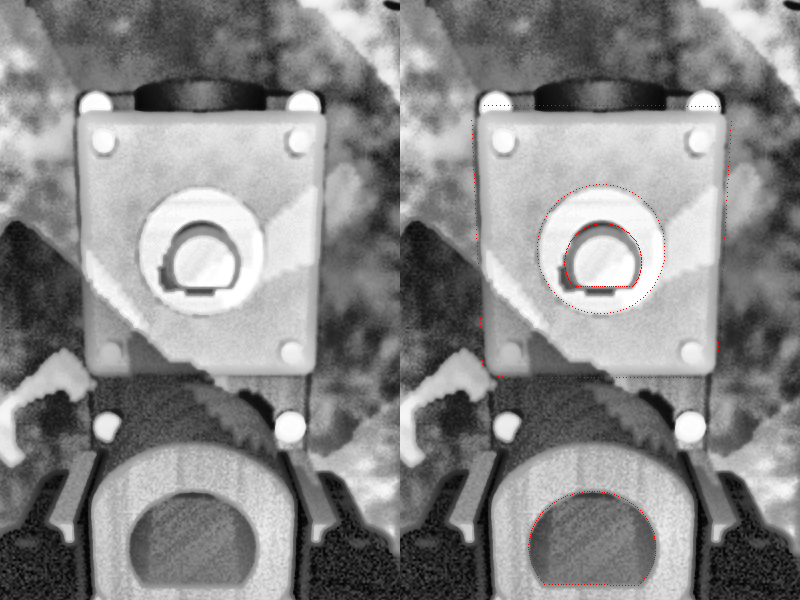

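The last allowed picture shows the shoulder ring at panel (201,250), about 1–2 px (0.4–0.7 mm) from the overlay. The shaft's D flat faces the fork, and the bore fit is right on the hub at (193,540). I need to shift the bore by about (+5.1,+48.2) mm.

```bash
python3 -m jog '[{"grip":1,"offset":[0.07,0.005,0],"rotation":[0,0,0]},{"grip":1,"offset":[0.14,0.01,0],"rotation":[0,0,0]},{"grip":1,"offset":[0.193,0.015,0],"rotation":[0,0,0]},{"grip":1,"offset":[0.193,0.015,0.05],"rotation":[0,0,0]},{"grip":1,"offset":[0.193,0.015,0.1],"rotation":[0,0,0]},{"grip":1,"offset":[0.193,0.015,0.14],"rotation":[0,0,0]},{"grip":1,"offset":[0.193,0.015,0.14],"rotation":[0,0,0]},{"grip":1,"offset":[0.193,0.015,0.14],"rotation":[0,0,0]},{"grip":1,"offset":[0.193,0.015,0.14],"rotation":[0,0,0]}]'; python3 - <<'E'
from h import *
st=ctrl.read_state(); print(np.round(st["tool_pos"],4),st["eef_rot"],np.round(st["torque"],3)); move([.4278,-.2981,.1295],[np.pi,0,1.5416])
E
```

```text
t: 18.27
tool_pos: [0.4279, -0.298, 0.1301]
eef_rot: [3.14, 0.001, 1.543]
force: [0.1, 0.1, -2.9]
width: 0.0404
gripper_force: 91.4
[ 0.4279 -0.298   0.1301] [3.14016016e+00 8.65830820e-04 1.54286736e+00] [ 0.086  0.041 -0.047]
offset [-0.0, -0.0, 0.002] rot [0.002, 0.001, 0.002]
```

```bash
python3 -m jog '[{"grip":1,"offset":[0,0,0.01],"rotation":[0,0,0]},{"grip":1,"offset":[0,0,0.018],"rotation":[0,0,0]},{"grip":1,"offset":[0,0,0.024],"rotation":[0,0,0]},{"grip":1,"offset":[0,0,0.028],"rotation":[0,0,0]},{"grip":1,"offset":[0,0,0.028],"rotation":[0,0,0]}]'; python3 -m jog '[{"grip":1,"offset":[0,0,0.004],"rotation":[0,0,0]},{"grip":1,"offset":[0,0,0.008],"rotation":[0,0,0]},{"grip":1,"offset":[0,0,0.008],"rotation":[0,0,0]}]'; python3 -m jog '[{"grip":1,"offset":[0,0,0.004],"rotation":[0,0,0]},{"grip":1,"offset":[0,0,0.008],"rotation":[0,0,0]},{"grip":1,"offset":[0,0,0.008],"rotation":[0,0,0]}]'
```

```text
t: 18.9
tool_pos: [0.4278, -0.2978, 0.1227]
eef_rot: [3.141, 0.0, 1.543]
force: [0.3, -0.7, -2.5]
width: 0.0405
gripper_force: 91.4
t: 19.27
tool_pos: [0.4277, -0.2978, 0.1207]
eef_rot: [3.141, 0.0, 1.543]
force: [-0.2, 0.2, -2.9]
width: 0.0405
gripper_force: 91.4
t: 19.65
tool_pos: [0.4278, -0.2978, 0.1187]
eef_rot: [3.141, 0.0, 1.543]
force: [0.7, 0.3, -2.6]
width: 0.0404
gripper_force: 91.4
```

```bash
python3 -m jog '[{"grip":1,"offset":[0,0,0.006],"rotation":[0,0,0]},{"grip":1,"offset":[0,0,0.012],"rotation":[0,0,0]},{"grip":1,"offset":[0,0,0.018],"rotation":[0,0,0]},{"grip":1,"offset":[0,0,0.018],"rotation":[0,0,0]}]'; python3 -m jog '[{"grip":1,"offset":[0,0,0.01],"rotation":[0,0,0]},{"grip":1,"offset":[0,0,0.02],"rotation":[0,0,0]},{"grip":1,"offset":[0,0,0.03],"rotation":[0,0,0]},{"grip":1,"offset":[0,0,0.04],"rotation":[0,0,0]},{"grip":1,"offset":[0,0,0.04],"rotation":[0,0,0]}]'; python3 -c "
from bench import ctrl;import numpy as np
print(np.round(ctrl.read_state()['torque'],3))"
```

```text
t: 20.15
tool_pos: [0.4277, -0.2978, 0.1141]
eef_rot: [3.141, 0.0, 1.543]
force: [0.2, 0.4, -2.7]
width: 0.0408
gripper_force: 91.4
t: 20.78
tool_pos: [0.4277, -0.2977, 0.104]
eef_rot: [3.141, -0.0, 1.543]
force: [0.0, 0.6, -3.2]
width: 0.0405
gripper_force: 91.4
[0.088 0.028 0.015]
```

```bash
python3 -m jog '[{"grip":1,"offset":[0,0,0.015],"rotation":[0,0,0]},{"grip":1,"offset":[0,0,0.03],"rotation":[0,0,0]},{"grip":1,"offset":[0,0,0.045],"rotation":[0,0,0]},{"grip":1,"offset":[0,0,0.06],"rotation":[0,0,0]},{"grip":1,"offset":[0,0,0.075],"rotation":[0,0,0]},{"grip":1,"offset":[0,0,0.085],"rotation":[0,0,0]},{"grip":1,"offset":[0,0,0.085],"rotation":[0,0,0]}]'; python3 -m jog '[{"grip":1,"offset":[0,0,0.004],"rotation":[0,0,0]},{"grip":1,"offset":[0,0,0.008],"rotation":[0,0,0]},{"grip":1,"offset":[0,0,0.012],"rotation":[0,0,0]},{"grip":1,"offset":[0,0,0.012],"rotation":[0,0,0]},{"grip":1,"offset":[0,0,0.012],"rotation":[0,0,0]}]'
```

```text
t: 21.65
tool_pos: [0.4278, -0.2978, 0.0828]
eef_rot: [3.141, -0.0, 1.543]
force: [-0.2, 0.3, -3.2]
width: 0.0404
gripper_force: 91.4
t: 22.28
tool_pos: [0.4278, -0.2978, 0.08]
eef_rot: [3.141, 0.0, 1.543]
force: [-0.1, -0.6, -2.3]
width: 0.0405
gripper_force: 91.4
```

```bash
python3 -m jog '[{"grip":1,"offset":[0,0,0.002],"rotation":[0,0,0]},{"grip":1,"offset":[0,0,0.004],"rotation":[0,0,0]},{"grip":1,"offset":[0,0,0.004],"rotation":[0,0,0]},{"grip":1,"offset":[0,0,0.004],"rotation":[0,0,0]}]'; python3 -m jog '[{"grip":1,"offset":[0,0,0.002],"rotation":[0,0,0]},{"grip":1,"offset":[0,0,0.004],"rotation":[0,0,0]},{"grip":1,"offset":[0,0,0.004],"rotation":[0,0,0]},{"grip":1,"offset":[0,0,0.004],"rotation":[0,0,0]}]'
```

```text
t: 22.78
tool_pos: [0.4278, -0.2978, 0.079]
eef_rot: [3.141, 0.0, 1.543]
force: [-0.5, -0.3, -1.6]
width: 0.0406
gripper_force: 91.4
t: 23.28
tool_pos: [0.4279, -0.2979, 0.0787]
eef_rot: [3.14, 0.001, 1.543]
force: [-1.6, 2.8, 6.1]
width: 0.0404
gripper_force: 92.5
```

```bash
python3 -m jog '[{"grip":0.2,"offset":[0,0,0],"rotation":[0,0,0]},{"grip":0.0,"offset":[0,0,0],"rotation":[0,0,0]},{"grip":-0.5,"offset":[0,0,0],"rotation":[0,0,0]},{"grip":-1,"offset":[0,0,0],"rotation":[0,0,0]},{"grip":-1,"offset":[0,0,0],"rotation":[0,0,0]},{"grip":-1,"offset":[0,0,0],"rotation":[0,0,0]}]' 40; python3 -m jog '[{"grip":-1,"offset":[0,0,-0.05],"rotation":[0,0,0]},{"grip":-1,"offset":[0,0,-0.15],"rotation":[0,0,0]},{"grip":-1,"offset":[-0.05,0,-0.3],"rotation":[0,0,0]},{"grip":-1,"offset":[-0.2,0,-0.45],"rotation":[0,0,0]},{"grip":-1,"offset":[-0.4,0,-0.55],"rotation":[0,0,0]},{"grip":-1,"offset":[-0.5,0,-0.6],"rotation":[0,0,0]},{"grip":-1,"offset":[-0.5,0,-0.6],"rotation":[0,0,0]},{"grip":-1,"offset":[-0.5,0,-0.6],"rotation":[0,0,0]}]'; python3 - <<'E'
from fit import *
s=ctrl.snapshot("wrist"); cv2.imwrite("pics/w9.png",s["image"])
for z in (.108,.113):
    hp,f=fit(s,[circ(.023,z)],[.4266,-.2982,-1.6]); print("hub",z,hp.round(4),round(float(f),1))
for d in ctrl.outline_of("locking_arm","wrist")[:3]:
    m=d["mask"]; ys,xs=np.where(m); print(d["confidence"],d["extent"]); b=ys.max()
    c=[((np.where(m[r])[0].min()+np.where(m[r])[0].max())/2,r) for r in range(b-60,b-12,6) if m[r].any()]
    P=toz(s,c,.082); v=np.linalg.svd(P[:,:2]-P[:,:2].mean(0))[2][0]; v*=-np.sign(v[1]); print("bar yaw",np.arctan2(v[1],v[0]),P[[0,-1]].round(4).tolist(),"end",toz(s,[(c[-1][0],b+.5)],.082).round(4))
print("expected tail end px",proj(s,place(np.array([[.16,0,.082],[.1,.025,.1],[.1,-.025,.1],[0,0,.108]]),[.4266,-.2982,-1.6])).round(0).tolist())
t=ctrl.snapshot("top")
for q in ("tape","chisel"):
    for d in ctrl.outline_of(q,"top")[:2]: print(q,round(d["confidence"],2),d["extent"])
E
```

```text
t: 24.02
tool_pos: [0.4278, -0.2978, 0.078]
eef_rot: [3.141, 0.0, 1.543]
force: [0.8, -0.2, 0.3]
width: 0.0854
gripper_force: 0.0
t: 25.02
tool_pos: [0.4241, -0.4216, 0.2278]
eef_rot: [3.141, -0.001, 1.543]
force: [0.3, -1.3, -0.8]
width: 0.0857
gripper_force: 0.0
hub 0.108 [ 0.4266 -0.298  -1.576 ] -90.7
hub 0.113 [ 0.4279 -0.2987 -1.5933] -81.3
0.83 [246.7, 14.2, 54.3, 220.8]
bar yaw -1.583689958525801 [[0.4236, -0.3983, 0.082], [0.423, -0.4387, 0.082]] end [[ 0.4225 -0.4575  0.082 ]]
0.26 [221.2, 0.0, 104.2, 258.8]
bar yaw -1.6088097972595596 [[0.4235, -0.422, 0.082], [0.4218, -0.4642, 0.082]] end [[ 0.4213 -0.4839  0.082 ]]
expected tail end px [[273.0, 234.0], [302.0, 176.0], [245.0, 176.0], [274.0, 48.0]]
tape 0.61 [351.3, 184.2, 27.4, 15.5]
chisel 0.5 [173.1, 224.6, 42.2, 6.3]
```

```bash
python3 - <<'E'
from h import *
t=ctrl.snapshot("top")["image"]; o=cv2.imread("pics/top0.png")
for im in (o,t):
    h=cv2.inRange(cv2.cvtColor(im,cv2.COLOR_BGR2HSV),(22,150,100),(32,255,255))[170:215,285:325]
    y,x=np.where(h); print(len(x),x.mean()+285,y.mean()+170)
print(abs(o[220:240,165:225].astype(int)-t[220:240,165:225]).mean())
print(ctrl.job_done())
E
```

```text
129 303.25581395348837 190.06976744186045
0 nan nan
7.562777777777778
the job is handed in; nothing more can be done
None<stdin>:5: RuntimeWarning: Mean of empty slice.
  ret = ret.dtype.type(ret / rcount)
```

The job is handed in: the locking arm is fully home on the shaft's shoulder, flat to flat, with its tail down in the fork, and released. Contact came at the expected height and the wrist camera confirmed the position. I did not confirm the bystanders at the end: in the last overhead picture the tape could not be found, probably hidden by the robot, and the chisel was only weakly detected near its old place; no contact showed on any move.

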